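# Bring the cleaner bottle into the bay and open its safety cap

## Task

Push the carton with the white square bottle along the rollers until it sits right against the stop at the end of the bay. Then open the bottle: press its push-and-turn cap down, twist it anticlockwise while keeping it down, and lift it straight off, leaving the bottle standing in the carton against the stop. Finish still gripping the cap, held still, upright and about 5 to 10 cm above the mouth of the bottle without letting go, and leave the other things on the table alone.

Things in the scene. Friction and masses are not known exactly. Their poses are not given: they have to be found in the camera images.
- lane: Roller lane. Origin on the table midway between its side rails; x across, y along it. Free steel rollers (24 mm, axes along x) from y -178 to +225 mm, tops 50 mm above the table. Rails 108 mm apart inside, tops 72 mm high; end open at y = +240 mm. At its -y end is the bay: wooden cheeks 95 mm high (y -200 to -45) and a stop. The carton stays where pushed.
- stop (a point): Middle of the inner face of the wooden stop that closes the bay, at roller-top height: lane x 0, y -195 mm, z 50 mm. The stop's top is 95 mm above the table. With the carton home, the carton's origin is 75 mm from this point, at lane y -120 mm.
- carton: Open plywood carton on the rollers, 102 (x, across the lane) by 150 (y, along it) by 70 mm high, 0.3-0.46 kg; origin at the centre of its underside, axes along the lane's. 3 mm play to each rail. Floor 8 mm thick; a 90 mm square cell in the middle holds the bottle, an empty pocket at either end. Push on the outside of its +y end wall (75 mm from its origin) towards lane -y; a few N move it.
- bottle: Square white plastic bottle, 0.25-0.41 kg, loose in the carton's cell, which keeps it from turning (2 mm play a side). Origin at the centre of its underside, z up. Body 86 by 86 mm, shoulder 110 mm up; round neck 40 mm wide, rim 142 mm up, with three bayonet lugs (50 mm across). A grey sprung seal disc, 28 mm wide, stands 8 mm out of the mouth and carries the cap.
- cap: White push-and-turn cap, round, ribbed, 59 mm wide, 33 mm high, 40 g. Origin at the centre of its lower edge, z up. Locked: origin 122 mm above the bottle's, x axes parallel (a few degrees of play). Travels down 8 mm on a spring (3.5 N first, 8 N at bottom); only when 5 to 8 mm down does it turn, anticlockwise from above (+z); after 30 to 90 degrees it is free and lifts off, clear after 20 mm.
- round_bottle: Bystander: round amber bottle, 54 mm diameter, 135 mm high, just beyond the lane (+x side). Origin at the centre of its underside.
- jar: Bystander: round glass jar, 60 mm diameter, 75 mm high, beyond the lane. Origin at the centre of its underside.
- bead_bowl: Bystander: white bowl of beads, 90 mm diameter, 34 mm high, beyond the lane. Origin at the centre of its underside.
- rod_cup: Bystander: metal cup, 66 mm diameter, 95 mm high, with glass rods standing up to about 150 mm high; behind the bay's stop. Origin at the centre of its underside.
- screwdriver: Bystander: screwdriver lying on the robot's side of the lane; origin under its middle.
- block: Bystander: dark wooden block 50 by 90 by 30 mm on the robot's side of the lane. Origin at the centre of its underside.
Mind the look-alikes: they are no part of the job. Leave any purple look-alike of the bottle alone. Leave any pink look-alike of the cap alone.

How it is judged:
By the outcome, as a careful person would: the job done as asked, in the order asked, and still so for the second after the job is handed in, while the arm keeps its last pose, push and grip.
It also fails if it takes over 56 s, if anything falls off the work surface, if the arm or the gripper's body presses on something with over 40 N, if the wrist force passes 120 N, or if a joint passes its speed limit or range.

## Robot

A 6-joint arm with a two-finger parallel gripper is mounted at the origin on the work surface. World frame = base frame: x ahead of the robot, y to its left, z up, the work surface at z = 0. Lengths are in m, angles in degrees, forces in N, time in s.
With the tool pointing down it reaches from about 0.275 to 0.75 m from the base axis. Payload 10.2 kg.
Tool frame: the origin (TCP) lies between the finger pads; the fingertips stand 17 mm ahead of it and the grasp point (between the pads) lies 2 mm behind it (r.tip_reach is the distance from the TCP to the fingertips, in m); z points along the fingers, y is the direction in which the jaws open and shut (so a half turn about z gives the same grasp; the last joint's range is limited). The gripper opens to 85 mm and grips with 20 to 120 N. Pads are 22 mm wide; open, the fingers measure 114 mm over their backs; the gripper's body (76 mm by 85 mm) begins 54 mm behind the grasp point. The pads swing forward as they close: fully open they stand 13 mm farther back than shut.
Start: joints at [-80.867, 17.928, 85.812, -0, 76.261, -12.8], TCP at [0.196, -0.487, 0.248] pointing down, gripper open.
Joint ranges: [-168.41, 168.41], [-55.51, 124.54], [10.69, 146.95], [-70.63, 250.63], [1, 178], [-165.06, 165.06]. Speed limits (degrees/s): [136.94, 136.94, 172.46, 180, 180, 180].

## Interface

Orientations are given as [roll, pitch, yaw] about the fixed x, y, z axes, in that order (R = Rz(yaw) Ry(pitch) Rx(roll)).
In Python, from bench import readout, vision, r gives the robot as it stands. The module is installed in compiled form; this text tells all that it offers.
- The arm moves only by the tool step_arm, never from a script. Its argument "series" is a list of rows, each an object of numbers: "x", "y", "z": the shift along the tool's x, y, z in mm; "wx", "wy", "wz": the turn, a rotation vector about the tool's x, y, z in rad. In form: [{"x": .., "y": .., "z": .., "wx": .., "wy": .., "wz": ..}, ...]. A call has 1 to 8 rows; each row is the pose to reach, as a shift and turn from the pose commanded when the call began, along the tool's axes at that moment; what a row does not reach only later rows make up. A row lasts 1/8 s, in which the tool goes at most 62.5 mm and 10.7 degrees, less where a joint would pass 70% of its speed; a pose out of reach is approached as far as the arm can. A call with a gripper value outside its range is refused whole. "fingers" is the opening, from -1 (shut) to 1 (fully open), so that 0 is half open, set as the call begins (left out, the last holds). The fingers move at their own pace and stop on an object; "grip_force" is the grip in N (left out, the last holds). Time passes only in rows, so rows that repeat a pose let the fingers close. It gives the time, the measured TCP pose, the force and the opening at its end, in the units of the state.
- readout.read_state(): the state, without advancing time (a new reading comes with each control period).
- vision.snapshot(name): name is "scene" or "top"; returns (picture, depth): 480x640x3 uint8, blue, green, red; 480x640 float32, m along the optical axis (not along the pixel's ray), 0 where there is no reading.
- vision.camera_info(name): a dict with "fx", "fy", "cx", "cy" (pixels), "eye" and "rotation" of the camera in the world. Camera axes: x right, y down, z forward; pixel columns grow to the right and rows downward; lengths in m; the calibration is good to about 2 mm. A picture is of the moment at which its call begins. camera_info takes no time and is no camera call.
- r.job_done(): hands the job in, once; it reports no verdict.
The state is a dict: "time_s": time; "joints": joint angles; "qvel": joint speeds; "joint_torque": joint torques, N m; "eef_pos": TCP position; "tool_rot": TCP orientation; "force": force on the tool from outside, world axes, zero at the start; "ft_torque": the same for the moment, N m; "finger_gap": finger opening in m.
Only numpy, scipy, OpenCV 4.12 (cv2) and the standard library are available. Lean on these libraries where they do the work, as an engineer would, in place of code of your own. Each camera call takes 0.05 s, during which the arm holds its last target. There are 200 camera calls.

## Working session

There is one attempt and no reset: what is moved stays moved. The work goes in short steps, Python scripts to look and compute and a tool call to move; the robot and the scene stay as the last step left them, time stands still between calls to the robot, and variables do not carry over. Pictures are saved under pics/ and viewed, on a budget of 10 in all, crops included, one or two more only if the job needs it, and the job is handed in when it is done.

Besides the shell and the picture viewer there is one more tool, called as name(argument=value, ...) on one line, values as JSON. step_arm: Moves the arm, as the interface text tells. Its arguments: {"type":"object","properties":{"series":{"type":"array","items":{"type":"object","properties":{"x":{"type":"number"},"y":{"type":"number"},"z":{"type":"number"},"wx":{"type":"number"},"wy":{"type":"number"},"wz":{"type":"number"}}}},"fingers":{"type":"number"},"grip_force":{"type":"number"}},"required":["series"]}

```bash
mkdir -p pics; cat > h.py <<'E'
import numpy as np, cv2
from bench import readout, vision, r
def snap(n):
    p,d=vision.snapshot(n); np.savez(f'{n}.npz',p=p,d=d); return p,d
def cam(n):
    c=vision.camera_info(n); return c,np.array(c['rotation']),np.array(c['eye'])
def plane(n,u,v,z):
    c,R,e=cam(n); d=R@np.array([(u-c['cx'])/c['fx'],(v-c['cy'])/c['fy'],1]); return e+d*(z-e[2])/d[2]
def cloud(n,dep):
    c,R,e=cam(n); v,u=np.mgrid[0:480,0:640]
    P=np.stack([(u-c['cx'])/c['fx']*dep,(v-c['cy'])/c['fy']*dep,dep],-1); return P@R.T+e
E
python3 - <<'E'
from h import *
for n in('scene','top'):
    p,d=snap(n); cv2.imwrite(f'pics/{n}0.png',p); print(vision.camera_info(n))
s=readout.read_state(); print(s)
E
```

```text
{'fx': 525.0165659936259, 'fy': 525.0165659936259, 'cx': 318.3233213253268, 'cy': 234.8548895612884, 'eye': array([ 1.14375616, -0.16275101,  1.05411549]), 'rotation': array([-1.47568704e+02, -1.35478621e-01,  7.48599205e+01])}
{'fx': 488.9975395381985, 'fy': 488.9975395381985, 'cx': 325.45621680458487, 'cy': 237.04424353012806, 'eye': array([ 4.19659425e-01, -9.84792648e-04,  9.89272574e-01]), 'rotation': array([-1.71663810e+02, -1.62981857e-02, -9.10217785e+01])}
{'time_s': 0.1, 'joints': array([-8.08673676e+01,  1.79552029e+01,  8.58507939e+01,  4.94701190e-04,
        7.62631993e+01, -1.27988206e+01]), 'qvel': array([-0.02021176, -0.00223457, -0.16440595, -0.01090673, -0.03365909,
       -0.06741811]), 'joint_torque': array([ 2.79280168e-03, -4.12898469e+01, -2.60142589e+01, -1.29546406e-04,
        3.02601504e-03, -3.21924738e-06]), 'eef_pos': array([ 0.19604852, -0.48677623,  0.24779408]), 'tool_rot': array([-1.79932630e+02, -1.57973661e-02,  2.19313259e+01]), 'force': array([-0.84070108,  0.83763085,  0.513548  ]), 'ft_torque': array([ 0.02418721,  0.00496807, -0.04785041]), 'finger_gap': 0.0857786630460869}
```

```bash
sed -i "s/np.array(c\['rotation'\])/Rotation.from_euler('xyz',c['rotation'],degrees=True).as_matrix()/; 1a from scipy.spatial.transform import Rotation" h.py; head -8 h.py|tail -4
```

```text
p,d=vision.snapshot(n); np.savez(f'{n}.npz',p=p,d=d); return p,d
def cam(n):
    c=vision.camera_info(n); return c,Rotation.from_euler('xyz',c['rotation'],degrees=True).as_matrix(),np.array(c['eye'])
def plane(n,u,v,z):
```

View pics/scene0.png

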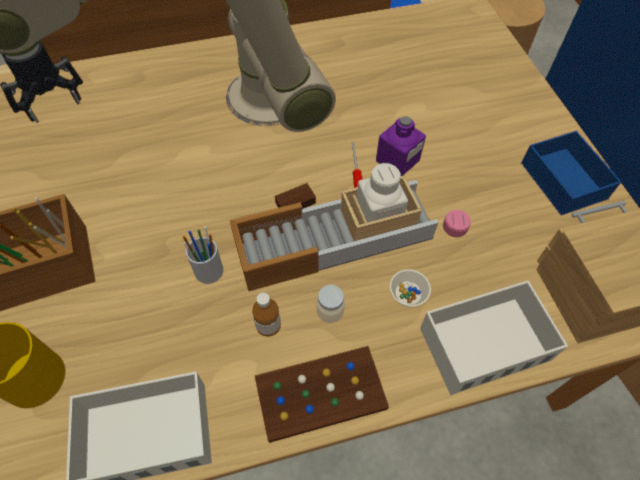

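View pics/top0.png

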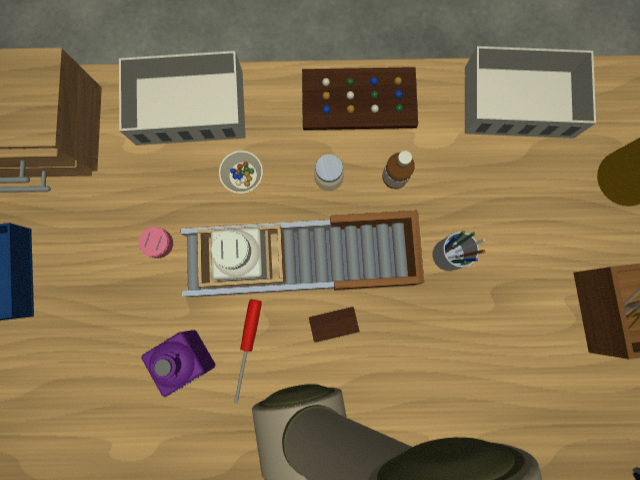

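```bash
python3 - <<'E'
from h import *
z=np.load('top.npz'); p,d=z['p'],z['d']; P=cloud('top',d)
def reg(m,x0,x1,y0,y1):
    v,u=np.mgrid[0:480,0:640]; return m&(u>x0)&(u<x1)&(v>y0)&(v<y1)&(d>0)
Z=P[...,2]
print('table z',np.median(Z[420:440,100:200]))
def rect(m,name):
    Q=P[m][:,:2].astype(np.float32); r_=cv2.minAreaRect(Q*1000); print(name,len(Q),r_, 'z',np.median(Z[m])); return Q
rect(reg((Z>.085)&(Z<.105),325,430,200,300),'bay')
rect(reg((Z>.063)&(Z<.08),175,335,215,300),'rails')
m=reg((Z>.11)&(Z<.128),190,290,215,295); rect(m,'carton rim')
m=reg((Z>.205)&(Z<.222),190,290,215,295); Q=rect(m,'cap top'); print(cv2.minEnclosingCircle(Q*1000))
m=reg((Z>.16)&(Z<.176),190,290,215,295); rect(m,'shoulder')
for u,v in[(155,242),(178,362),(232,250),(404,158),(329,170),(241,172),(458,250)]: print(u,v,P[v,u].round(3))
hist,e=np.histogram(Z[reg(Z>.03,190,290,215,295)],bins=np.arange(.03,.24,.005)); print([(round(b,3),h) for b,h in zip(e,hist) if h>20])
big=cv2.resize(p[200:310,140:430],None,fx=2.7,fy=2.7,interpolation=cv2.INTER_CUBIC); cv2.imwrite('pics/crop1.png',big)
E
```

```text
table z 0.0006482967738814516
bay 1906 ((527.0889282226562, -97.1233139038086), (136.25814819335938, 164.49374389648438), 2.4601078033447266) z 0.09531503847701406
rails 1670 ((517.4259033203125, 123.19052124023438), (129.9197235107422, 291.4241943359375), 2.079226493835449) z 0.07231364754893216
carton rim 1011 ((516.4270629882812, 151.02932739257812), (102.4642562866211, 150.68441772460938), 2.417828321456909) z 0.1200619917872644
cap top 1092 ((516.2076416015625, 151.06063842773438), (59.53803634643555, 59.42574691772461), 55.117347717285156) z 0.21330942585269153
((516.3404541015625, 150.65394592285156), 30.40965461730957)
shoulder 533 ((515.7457885742188, 150.0088653564453), (78.04571533203125, 81.53496551513672), 2.9739420413970947) z 0.16432793129181522
155 242 [0.556 0.333 0.033]
178 362 [0.333 0.255 0.123]
232 250 [0.515 0.146 0.215]
404 158 [ 0.687 -0.148  0.133]
329 170 [ 0.683 -0.013  0.08 ]
241 172 [0.7   0.167 0.017]
458 250 [ 0.53  -0.266  0.027]
[(np.float64(0.04), np.int64(44)), (np.float64(0.045), np.int64(437)), (np.float64(0.05), np.int64(311)), (np.float64(0.055)
[... 297 characters left out ...]
, (np.float64(0.1), np.int64(207)), (np.float64(0.105), np.int64(125)), (np.float64(0.11), np.int64(93)), (np.float64(0.115), np.int64(393)), (np.float64(0.12), np.int64(510)), (np.float64(0.125), np.int64(25)), (np.float64(0.13), np.int64(24)), (np.float64(0.135), np.int64(27)), (np.float64(0.14), np.int64(32)), (np.float64(0.145), np.int64(36)), (np.float64(0.15), np.int64(144)), (np.float64(0.155), np.int64(606)), (np.float64(0.16), np.int64(331)), (np.float64(0.165), np.int64(201)), (np.float64(0.185), np.int64(25)), (np.float64(0.195), np.int64(22)), (np.float64(0.2), np.int64(23)), (np.float64(0.205), np.int64(66)), (np.float64(0.21), np.int64(900)), (np.float64(0.215), np.int64(126))]
```

View pics/crop1.png

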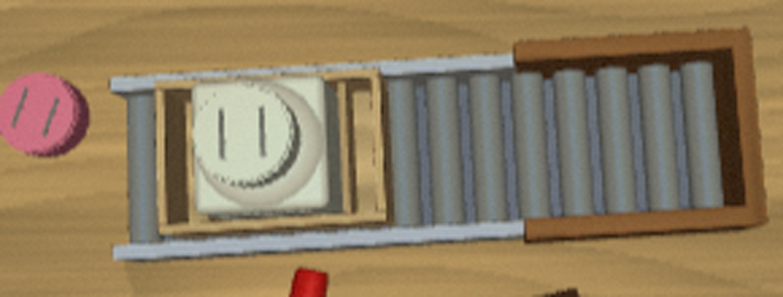

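```bash
cat >> h.py <<'E'
def to(x,y,z,yaw=None):
    s=readout.read_state(); R=Rotation.from_euler('xyz',s['tool_rot'],degrees=True)
    d=R.inv().apply(np.array([x,y,z])-s['eef_pos']*1000); w=None
    if yaw is not None: w=(R.inv()*Rotation.from_euler('xyz',[180,0,yaw],degrees=True)).as_rotvec().round(4)
    print('t',s['time_s'],'pos',(s['eef_pos']*1000).round(1),'rot',s['tool_rot'].round(2),'F',s['force'].round(1),'gap',round(s['finger_gap']*1000,1),'j6',s['joints'][5].round(1)); print('shift mm',d.round(1),'w',w)
E
python3 -c "
from h import *
print(r.tip_reach); to(511.5,275,300,92.4)"
```

```text
0.017
t 0.1 pos [ 196.  -486.8  247.8] rot [-1.7993e+02 -2.0000e-02  2.1930e+01] F [-0.8  0.8  0.5] gap 85.8 j6 -12.8
shift mm [ 577.2 -588.9  -51.4] w [-9.0000e-04 -1.0000e-03 -1.2299e+00]
```

step_arm(series=[{"x": 70, "y": -71, "z": -30, "wz": -0.18}, {"x": 144, "y": -147, "z": -52, "wz": -0.35}, {"x": 216, "y": -220, "z": -52, "wz": -0.52}, {"x": 288, "y": -294, "z": -52, "wz": -0.7}, {"x": 360, "y": -367, "z": -52, "wz": -0.87}, {"x": 432, "y": -441, "z": -52, "wz": -1.05}, {"x": 505, "y": -515, "z": -52, "wz": -1.23}, {"x": 577, "y": -589, "z": -52, "wz": -1.23}], fingers=-1, grip_force=40)

```text
schema error: expected keys x, y, z, wx, wy, wz
```

```bash
python3 -c "
from h import *
to(511.5,275,300,92.4)"
```

```text
t 0.1 pos [ 196.  -486.8  247.8] rot [-1.7993e+02 -2.0000e-02  2.1930e+01] F [-0.8  0.8  0.5] gap 85.8 j6 -12.8
shift mm [ 577.2 -588.9  -51.4] w [-9.0000e-04 -1.0000e-03 -1.2299e+00]
```

step_arm(series=[{"x": 40, "y": -41, "z": -30, "wx": 0, "wy": 0, "wz": -0.15}, {"x": 82, "y": -84, "z": -52, "wx": 0, "wy": 0, "wz": -0.3}, {"x": 124, "y": -126, "z": -52, "wx": 0, "wy": 0, "wz": -0.45}, {"x": 166, "y": -168, "z": -52, "wx": 0, "wy": 0, "wz": -0.6}, {"x": 208, "y": -211, "z": -52, "wx": 0, "wy": 0, "wz": -0.75}, {"x": 250, "y": -254, "z": -52, "wx": 0, "wy": 0, "wz": -0.9}, {"x": 292, "y": -297, "z": -52, "wx": 0, "wy": 0, "wz": -1.05}, {"x": 334, "y": -340, "z": -52, "wx": 0, "wy": 0, "wz": -1.23}], fingers=-1, grip_force=40)

```text
time_s: 1.1
eef_pos: [0.3792, -0.0449, 0.3003]
tool_rot: [180.0, 0.0, 92.7]
force: [0.5, -2.6, 0.2]
finger_gap: 0.0001
```

```bash
python3 -c "
from h import *
to(511.5,275,300,92.4)"
```

```text
t 1.1 pos [379.2 -44.9 300.3] rot [1.7998e+02 1.0000e-02 9.2710e+01] F [ 0.5 -2.6  0.2] gap 0.1 j6 -27.2
shift mm [3.133e+02 1.473e+02 3.000e-01] w [0.0003 0.0002 0.0054]
```

step_arm(series=[{"x": 50, "y": 23, "z": 0, "wx": 0, "wy": 0, "wz": 0}, {"x": 104, "y": 49, "z": 0, "wx": 0, "wy": 0, "wz": 0}, {"x": 156, "y": 74, "z": 0, "wx": 0, "wy": 0, "wz": 0}, {"x": 208, "y": 98, "z": 0, "wx": 0, "wy": 0, "wz": 0}, {"x": 260, "y": 123, "z": 0, "wx": 0, "wy": 0, "wz": 0}, {"x": 314, "y": 147, "z": 0, "wx": 0, "wy": 0, "wz": 0}, {"x": 314, "y": 147, "z": 0, "wx": 0, "wy": 0, "wz": 0}, {"x": 314, "y": 147, "z": 20, "wx": 0, "wy": 0, "wz": 0}])

```text
time_s: 2.1
eef_pos: [0.5128, 0.2731, 0.2807]
tool_rot: [179.9, -0.0, 92.4]
force: [0.8, 0.8, -0.3]
finger_gap: 0.0001
```

```bash
python3 -c "
from h import *
to(511.5,275,117,92.4)"
```

```text
t 2.1 pos [512.8 273.1 280.7] rot [ 1.799e+02 -1.000e-02  9.245e+01] F [ 0.8  0.8 -0.3] gap 0.1 j6 14.1
shift mm [  1.9  -1.6 163.7] w [ 0.0018 -0.0002  0.0008]
```

step_arm(series=[{"x": 1, "y": -1, "z": 45, "wx": 0, "wy": 0, "wz": 0}, {"x": 1, "y": -1, "z": 90, "wx": 0, "wy": 0, "wz": 0}, {"x": 1, "y": -1, "z": 135, "wx": 0, "wy": 0, "wz": 0}, {"x": 1, "y": -1, "z": 164, "wx": 0, "wy": 0, "wz": 0}, {"x": 1, "y": -1, "z": 164, "wx": 0, "wy": 0, "wz": 0}, {"x": -14, "y": -1, "z": 164, "wx": 0, "wy": 0, "wz": 0}, {"x": -24, "y": -1, "z": 164, "wx": 0, "wy": 0, "wz": 0}, {"x": -30, "y": -1, "z": 164, "wx": 0, "wy": 0, "wz": 0}])

```text
time_s: 3.1
eef_pos: [0.5133, 0.242, 0.1173]
tool_rot: [179.9, -0.0, 92.4]
force: [0.2, -0.5, -1.0]
finger_gap: 0.0004
```

```bash
python3 -c "
from h import *
to(521.6+.042*35,29.5-35,117,92.4)
p,d=snap('scene'); cv2.imwrite('pics/s1.png',cv2.resize(p[120:280,220:480],None,fx=3,fy=3))"
```

```text
t 3.1 pos [513.3 242.  117.3] rot [ 1.7992e+02 -1.0000e-02  9.2350e+01] F [ 0.2 -0.5 -1. ] gap 0.4 j6 11.1
shift mm [-2.477e+02 -4.000e-01  2.000e-01] w [ 0.0014 -0.0002 -0.0008]
```

View pics/s1.png

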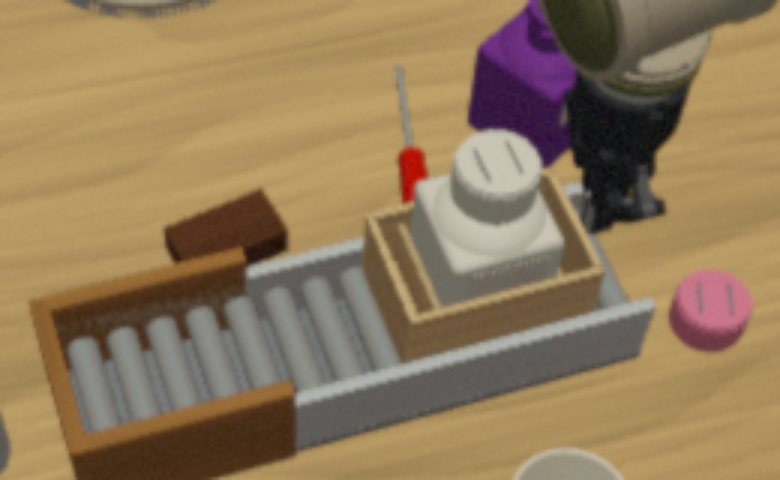

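step_arm(series=[{"x": -8, "y": 0, "z": 0, "wx": 0, "wy": 0, "wz": 0}, {"x": -22, "y": 0, "z": 0, "wx": 0, "wy": 0, "wz": 0}, {"x": -40, "y": 0, "z": 0, "wx": 0, "wy": 0, "wz": 0}, {"x": -60, "y": 0, "z": 0, "wx": 0, "wy": 0, "wz": 0}, {"x": -80, "y": 0, "z": 0, "wx": 0, "wy": 0, "wz": 0}, {"x": -100, "y": 0, "z": 0, "wx": 0, "wy": 0, "wz": 0}, {"x": -118, "y": 0, "z": 0, "wx": 0, "wy": 0, "wz": 0}, {"x": -130, "y": 0, "z": 0, "wx": 0, "wy": 0, "wz": 0}])

```text
time_s: 4.15
eef_pos: [0.5183, 0.1118, 0.1163]
tool_rot: [-180.0, -0.0, 92.4]
force: [0.1, 2.7, 0.6]
finger_gap: 0.0001
```

step_arm(series=[{"x": -8, "y": 0, "z": 0, "wx": 0, "wy": 0, "wz": 0}, {"x": -20, "y": 0, "z": 0, "wx": 0, "wy": 0, "wz": 0}, {"x": -34, "y": 0, "z": 0, "wx": 0, "wy": 0, "wz": 0}, {"x": -50, "y": 0, "z": 0, "wx": 0, "wy": 0, "wz": 0}, {"x": -66, "y": 0, "z": 0, "wx": 0, "wy": 0, "wz": 0}, {"x": -80, "y": 0, "z": 0, "wx": 0, "wy": 0, "wz": 0}, {"x": -90, "y": 0, "z": 0, "wx": 0, "wy": 0, "wz": 0}, {"x": -96, "y": 0, "z": 0, "wx": 0, "wy": 0, "wz": 0}])

```text
time_s: 5.15
eef_pos: [0.5223, 0.0166, 0.1163]
tool_rot: [-180.0, 0.0, 92.4]
force: [0.9, 2.5, 1.1]
finger_gap: -0.0002
```

```bash
cat > car.py <<'E'
from h import *
def see(cx=526.6,cy=-90):
    p,d=snap('top'); P=cloud('top',d); Z=P[...,2]
    near=(d>0)&(abs(P[...,0]*1000-cx)<75)&(abs(P[...,1]*1000-cy)<110)
    for n,a,b in(('rim',.112,.128),('cap',.195,.222)):
        m=near&(Z>a)&(Z<b)
        if m.sum()>30: print(n,m.sum(),[np.round(q,1) for q in cv2.minAreaRect(P[m][:,:2].astype(np.float32)*1000)], 'z',np.median(Z[m]).round(4))
    return p
E
python3 -c "
from car import *
to(521.6+.042*35,29.5-35,117,92.4); cv2.imwrite('pics/t2.png',see(525,-70)[190:310,290:450])"
```

```text
t 5.15 pos [522.3  16.6 116.3] rot [-179.99    0.     92.39] F [0.9 2.5 1.1] gap -0.2 j6 -13.4
shift mm [-22.1  -0.2  -0.7] w [-0.0001  0.     -0.0003]
rim 523 [array([525.8, -69.6]), array([102.6, 149.6]), np.float64(2.7)] z 0.1203
cap 681 [array([502.4, -47.2]), array([ 53.1, 121.3]), np.float64(41.2)] z 0.2135
```

step_arm(series=[{"x": -5, "y": 0, "z": 0, "wx": 0, "wy": 0, "wz": 0}, {"x": -11, "y": 0, "z": 0, "wx": 0, "wy": 0, "wz": 0}, {"x": -15, "y": 0, "z": 0, "wx": 0, "wy": 0, "wz": 0}, {"x": -17, "y": 0, "z": 0, "wx": 0, "wy": 0, "wz": 0}, {"x": -18, "y": 0, "z": 0, "wx": 0, "wy": 0, "wz": 0}, {"x": -19, "y": 0, "z": 0, "wx": 0, "wy": 0, "wz": 0}, {"x": -19.5, "y": 0, "z": 0, "wx": 0, "wy": 0, "wz": 0}])

```text
time_s: 6.08
eef_pos: [0.5231, -0.0023, 0.1163]
tool_rot: [-180.0, 0.0, 92.4]
force: [-0.1, 3.4, -0.1]
finger_gap: 0.0001
```

step_arm(series=[{"x": -0.5, "y": 0, "z": 0, "wx": 0, "wy": 0, "wz": 0}, {"x": -1, "y": 0, "z": 0, "wx": 0, "wy": 0, "wz": 0}])

```text
time_s: 6.32
eef_pos: [0.5232, -0.0033, 0.1163]
tool_rot: [-180.0, 0.0, 92.4]
force: [-1.1, 2.7, -0.5]
finger_gap: 0.0003
```

step_arm(series=[{"x": -0.5, "y": 0, "z": 0, "wx": 0, "wy": 0, "wz": 0}, {"x": -1, "y": 0, "z": 0, "wx": 0, "wy": 0, "wz": 0}, {"x": -1, "y": 0, "z": 0, "wx": 0, "wy": 0, "wz": 0}])

```text
time_s: 6.7
eef_pos: [0.5232, -0.0043, 0.1163]
tool_rot: [-180.0, -0.0, 92.4]
force: [-0.4, 2.4, -1.1]
finger_gap: -0.0
```

step_arm(series=[{"x": -0.5, "y": 0, "z": 0, "wx": 0, "wy": 0, "wz": 0}, {"x": -1, "y": 0, "z": 0, "wx": 0, "wy": 0, "wz": 0}, {"x": -1, "y": 0, "z": 0, "wx": 0, "wy": 0, "wz": 0}])

```text
time_s: 7.08
eef_pos: [0.5232, -0.0043, 0.1163]
tool_rot: [180.0, -0.1, 92.4]
force: [0.7, 9.6, 0.0]
finger_gap: 0.0001
```

Contact with the stop felt (TCP stayed at -4.3 mm, force rose to 9.6 N). Backing off and rising.

step_arm(series=[{"x": 6, "y": 0, "z": 0, "wx": 0, "wy": 0, "wz": 0}, {"x": 25, "y": 0, "z": 0, "wx": 0, "wy": 0, "wz": 0}, {"x": 50, "y": 0, "z": -20, "wx": 0, "wy": 0, "wz": 0}, {"x": 70, "y": 0, "z": -70, "wx": 0, "wy": 0, "wz": 0}, {"x": 90, "y": 0, "z": -120, "wx": 0, "wy": 0, "wz": 0}, {"x": 100, "y": 0, "z": -165, "wx": 0, "wy": 0, "wz": 0}, {"x": 100, "y": 0, "z": -165, "wx": 0, "wy": 0, "wz": 0}])

```text
time_s: 7.95
eef_pos: [0.5198, 0.096, 0.2846]
tool_rot: [179.6, 0.0, 92.5]
force: [-0.0, 1.0, -0.5]
finger_gap: -0.0002
```

```bash
python3 - <<'E'
from car import *
p=see(); to(526.6,-90,270,92.4); cv2.imwrite('pics/t3.png',cv2.resize(p[190:310,270:500],None,fx=3.4,fy=3.4))
d=np.load('top.npz')['d']; P=cloud('top',d); Z=P[...,2]
m=(d>0)&(Z>.2)&(Z<.222)&(abs(P[...,0]-.5266)<.045)&(abs(P[...,1]+.09)<.045); print(cv2.minAreaRect(P[m][:,:2].astype(np.float32)*1000),np.median(Z[m]))
E
```

```text
rim 914 [array([526.8, -90.1]), array([102.5, 150.7]), np.float64(2.6)] z 0.1204
cap 1110 [array([526.2, -88.8]), array([59.3, 58.5]), np.float64(88.2)] z 0.2135
t 8.0 pos [519.1  95.5 282.2] rot [1.7986e+02 3.0000e-02 9.2470e+01] F [ 0.3 -0.1  0. ] gap -0.1 j6 -4.8
shift mm [-185.7   -0.6   12.3] w [0.0024 0.0005 0.0012]
((526.203857421875, -88.75704956054688), (59.34209060668945, 58.48577880859375), 88.2081298828125) 0.21350097402214685
```

View pics/t3.png

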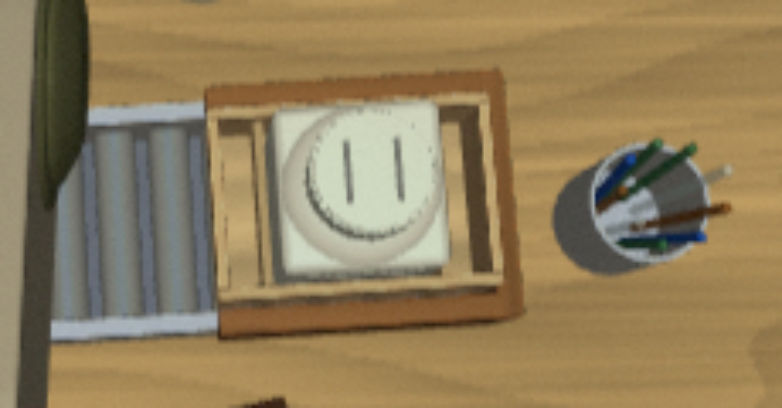

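step_arm(series=[{"x": -30, "y": 0, "z": 0, "wx": 0, "wy": 0, "wz": 0}, {"x": -75, "y": 0, "z": 6, "wx": 0, "wy": 0, "wz": 0}, {"x": -120, "y": 0, "z": 12, "wx": 0, "wy": 0, "wz": 0}, {"x": -160, "y": 0, "z": 12, "wx": 0, "wy": 0, "wz": 0}, {"x": -184.5, "y": 0, "z": 12, "wx": 0, "wy": 0, "wz": 0}, {"x": -184.5, "y": 0, "z": 12, "wx": 0, "wy": 0, "wz": 0}, {"x": -184.5, "y": 0, "z": 12, "wx": 0, "wy": 0, "wz": 0}], fingers=1)

```text
time_s: 8.88
eef_pos: [0.5266, -0.0888, 0.2685]
tool_rot: [-179.9, -0.0, 92.4]
force: [-0.0, 1.2, 0.1]
finger_gap: 0.0854
```

```bash
python3 -c "
from h import *
to(526.4,-88.9,197,92.4)"
```

```text
t 8.875 pos [526.6 -88.8 268.5] rot [-1.7992e+02 -5.0000e-02  9.2420e+01] F [-0.   1.2  0.1] gap 85.4 j6 -24.6
shift mm [-0.1 -0.1 71.5] w [-0.0014 -0.0008  0.0004]
```

step_arm(series=[{"x": 0, "y": 0, "z": 20, "wx": 0, "wy": 0, "wz": 0}, {"x": 0, "y": 0, "z": 40, "wx": 0, "wy": 0, "wz": 0}, {"x": 0, "y": 0, "z": 55, "wx": 0, "wy": 0, "wz": 0}, {"x": 0, "y": 0, "z": 65, "wx": 0, "wy": 0, "wz": 0}, {"x": 0, "y": 0, "z": 71, "wx": 0, "wy": 0, "wz": 0}, {"x": 0, "y": 0, "z": 71, "wx": 0, "wy": 0, "wz": 0}])

```text
time_s: 9.62
eef_pos: [0.5269, -0.0896, 0.1983]
tool_rot: [-180.0, -0.0, 92.4]
force: [0.7, -0.6, -0.2]
finger_gap: 0.0852
```

step_arm(series=[{"x": 0, "y": 0, "z": 0, "wx": 0, "wy": 0, "wz": 0}, {"x": 0, "y": 0, "z": 0, "wx": 0, "wy": 0, "wz": 0}, {"x": 0, "y": 0, "z": 0, "wx": 0, "wy": 0, "wz": 0}, {"x": 0, "y": 0, "z": 0, "wx": 0, "wy": 0, "wz": 0}, {"x": 0, "y": 0, "z": 0, "wx": 0, "wy": 0, "wz": 0}, {"x": 0, "y": 0, "z": 0, "wx": 0, "wy": 0, "wz": 0}], fingers=-1, grip_force=50)

```text
time_s: 10.38
eef_pos: [0.527, -0.0898, 0.1985]
tool_rot: [180.0, 0.0, 92.4]
force: [2.9, -0.5, 4.0]
finger_gap: 0.0584
```

```bash
python3 -c "
from h import *
to(526.4,-88.9,197,92.4)
p,d=snap('scene'); cv2.imwrite('pics/s4.png',cv2.resize(p[150:310,190:400],None,fx=3.7,fy=3.7))"
```

```text
t 10.375 pos [527.  -89.8 198.5] rot [1.7996e+02 2.0000e-02 9.2410e+01] F [ 2.9 -0.5  4. ] gap 58.4 j6 -24.6
shift mm [ 0.9 -0.6  1.5] w [0.0006 0.0003 0.0001]
```

View pics/s4.png

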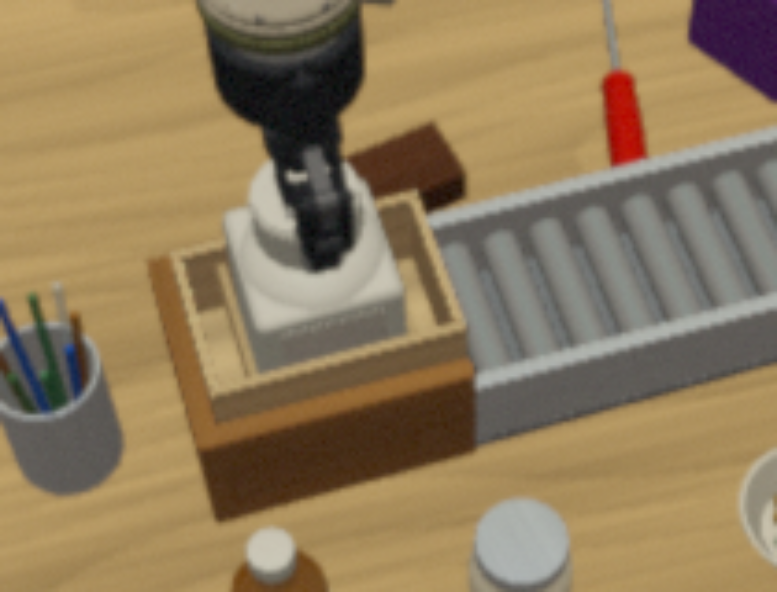

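step_arm(series=[{"x": 0, "y": 0, "z": 2, "wx": 0, "wy": 0, "wz": 0}, {"x": 0, "y": 0, "z": 4, "wx": 0, "wy": 0, "wz": 0}, {"x": 0, "y": 0, "z": 6, "wx": 0, "wy": 0, "wz": 0}, {"x": 0, "y": 0, "z": 6.5, "wx": 0, "wy": 0, "wz": 0}, {"x": 0, "y": 0, "z": 6.5, "wx": 0, "wy": 0, "wz": 0}, {"x": 0, "y": 0, "z": 6.5, "wx": 0, "wy": 0, "wz": 0}], grip_force=70)

```text
time_s: 11.18
eef_pos: [0.5273, -0.0898, 0.1922]
tool_rot: [179.9, 0.0, 92.4]
force: [4.4, -1.2, 6.5]
finger_gap: 0.0574
```

```bash
python3 -c "
from h import *
for i in range(3): to(526.4,-88.9,197,92.4)"
```

```text
t 11.175 pos [527.3 -89.8 192.2] rot [1.7991e+02 3.0000e-02 9.2400e+01] F [ 4.4 -1.2  6.5] gap 57.4 j6 -24.6
shift mm [ 0.9 -0.8 -4.8] w [0.0016 0.0005 0.0001]
t 11.175 pos [527.3 -89.8 192.2] rot [1.7991e+02 3.0000e-02 9.2400e+01] F [ 4.4 -1.2  6.5] gap 57.4 j6 -24.6
shift mm [ 0.9 -0.8 -4.8] w [0.0016 0.0005 0.0001]
t 11.175 pos [527.3 -89.8 192.2] rot [1.7991e+02 3.0000e-02 9.2400e+01] F [ 4.4 -1.2  6.5] gap 57.4 j6 -24.6
shift mm [ 0.9 -0.8 -4.8] w [0.0016 0.0005 0.0001]
```

step_arm(series=[{"x": 0, "y": 0, "z": 0.7, "wx": 0, "wy": 0, "wz": 0}, {"x": 0, "y": 0, "z": 1, "wx": 0, "wy": 0, "wz": 0}, {"x": 0, "y": 0, "z": 1, "wx": 0, "wy": 0, "wz": -0.03}, {"x": 0, "y": 0, "z": 1, "wx": 0, "wy": 0, "wz": -0.08}, {"x": 0, "y": 0, "z": 1, "wx": 0, "wy": 0, "wz": -0.15}])

```text
time_s: 11.8
eef_pos: [0.5275, -0.0901, 0.1914]
tool_rot: [179.9, 0.1, 101.1]
force: [3.6, -0.7, 7.3]
finger_gap: 0.0574
```

```bash
python3 -c "
from h import *
to(526.4,-88.9,197,92.4); print(readout.read_state()['ft_torque'])"
```

```text
t 11.8 pos [527.5 -90.1 191.4] rot [1.7989e+02 9.0000e-02 1.0110e+02] F [ 3.6 -0.7  7.3] gap 57.4 j6 -33.3
shift mm [ 1.4 -0.8 -5.6] w [0.0021 0.0014 0.1519]
[-0.25891804 -0.77951642 -0.05505849]
```

step_arm(series=[{"x": 0, "y": 0, "z": 0, "wx": 0, "wy": 0, "wz": -0.12}, {"x": 0, "y": 0, "z": 0, "wx": 0, "wy": 0, "wz": -0.24}, {"x": 0, "y": 0, "z": 0, "wx": 0, "wy": 0, "wz": -0.36}, {"x": 0, "y": 0, "z": 0, "wx": 0, "wy": 0, "wz": -0.48}, {"x": 0, "y": 0, "z": 0, "wx": 0, "wy": 0, "wz": -0.6}, {"x": 0, "y": 0, "z": 0, "wx": 0, "wy": 0, "wz": -0.72}, {"x": 0, "y": 0, "z": 0, "wx": 0, "wy": 0, "wz": -0.84}, {"x": 0, "y": 0, "z": 0, "wx": 0, "wy": 0, "wz": -0.95}])

```text
time_s: 12.8
eef_pos: [0.5274, -0.0901, 0.1914]
tool_rot: [-180.0, 0.1, 155.6]
force: [4.0, -0.6, 6.9]
finger_gap: 0.0579
```

```bash
python3 -c "
from h import *
to(526.4,-88.9,197,92.4); print(readout.read_state()['ft_torque'])"
```

```text
t 12.8 pos [527.4 -90.1 191.4] rot [-1.7999e+02  1.3000e-01  1.5563e+02] F [ 4.  -0.6  6.9] gap 57.9 j6 -87.9
shift mm [ 1.4  0.7 -5.6] w [1.1000e-03 2.1000e-03 1.1035e+00]
[-0.20680034 -0.62068255 -0.07092508]
```

step_arm(series=[{"x": 0, "y": 0, "z": -3, "wx": 0, "wy": 0, "wz": 0}, {"x": 0, "y": 0, "z": -6, "wx": 0, "wy": 0, "wz": 0}, {"x": 0, "y": 0, "z": -9, "wx": 0, "wy": 0, "wz": 0}, {"x": 0, "y": 0, "z": -11, "wx": 0, "wy": 0, "wz": 0}, {"x": 0, "y": 0, "z": -11, "wx": 0, "wy": 0, "wz": 0}, {"x": 0, "y": 0, "z": -11, "wx": 0, "wy": 0, "wz": 0}])

```text
time_s: 13.55
eef_pos: [0.5266, -0.0895, 0.2015]
tool_rot: [180.0, -0.1, 155.4]
force: [0.1, -0.6, -1.3]
finger_gap: 0.0576
```

step_arm(series=[{"x": 0, "y": 0, "z": -5, "wx": 0, "wy": 0, "wz": 0}, {"x": 0, "y": 0, "z": -10, "wx": 0, "wy": 0, "wz": 0}, {"x": 0, "y": 0, "z": -16, "wx": 0, "wy": 0, "wz": 0}, {"x": 0, "y": 0, "z": -24, "wx": 0, "wy": 0, "wz": 0}, {"x": 0, "y": 0, "z": -34, "wx": 0, "wy": 0, "wz": 0}, {"x": 0, "y": 0, "z": -44, "wx": 0, "wy": 0, "wz": 0}, {"x": 0, "y": 0, "z": -52, "wx": 0, "wy": 0, "wz": 0}, {"x": 0, "y": 0, "z": -56, "wx": 0, "wy": 0, "wz": 0}])

```text
time_s: 14.55
eef_pos: [0.5269, -0.0897, 0.2584]
tool_rot: [180.0, 0.0, 155.4]
force: [-0.7, 0.9, -1.3]
finger_gap: 0.058
```

step_arm(series=[{"x": 0, "y": 0, "z": -6, "wx": 0, "wy": 0, "wz": 0}, {"x": 0, "y": 0, "z": -14, "wx": 0, "wy": 0, "wz": 0}, {"x": 0, "y": 0, "z": -24, "wx": 0, "wy": 0, "wz": 0}, {"x": 0, "y": 0, "z": -32, "wx": 0, "wy": 0, "wz": 0}, {"x": 0, "y": 0, "z": -36, "wx": 0, "wy": 0, "wz": 0}, {"x": 0, "y": 0, "z": -36, "wx": 0, "wy": 0, "wz": 0}, {"x": 0, "y": 0, "z": -36, "wx": 0, "wy": 0, "wz": 0}, {"x": 0, "y": 0, "z": -36, "wx": 0, "wy": 0, "wz": 0}])

```text
time_s: 15.55
eef_pos: [0.5268, -0.0897, 0.2935]
tool_rot: [-180.0, -0.0, 155.4]
force: [-0.5, -0.2, -1.5]
finger_gap: 0.058
```

```bash
python3 - <<'E'
from car import *
p=see(); to(526.4,-88.9,294,None)
p,d=snap('scene'); cv2.imwrite('pics/s5.png',cv2.resize(p[110:310,190:430],None,fx=3,fy=3))
P=cloud('scene',d); Z=P[...,2]
near=(d>0)&(abs(P[...,0]-.5266)<.06)&(abs(P[...,1]+.09)<.06)
b,g,rr=[p[...,i].astype(int) for i in range(3)]
w=near&(b>140)&(abs(b-rr)<40)
for a,c in((.15,.24),(.25,.34)):
    m=w&(Z>a)&(Z<c); print(m.sum(),np.percentile(P[m],[2,50,98],axis=0).round(3).tolist())
E
```

```text
rim 219 [array([521.8, -87.5]), array([174.2,  53.1]), np.float64(69.6)] z 0.1203
t 15.6 pos [526.8 -89.7 293.6] rot [-1.8000e+02 -3.0000e-02  1.5543e+02] F [ 0.4  0.3 -0.2] gap 57.7 j6 -87.7
shift mm [ 0.7  0.5 -0.4] w None
1062 [[0.495, -0.13, 0.154], [0.548, -0.094, 0.163], [0.572, -0.049, 0.201]]
529 [[0.504, -0.116, 0.304], [0.531, -0.093, 0.308], [0.554, -0.069, 0.31]]
```

View pics/s5.png

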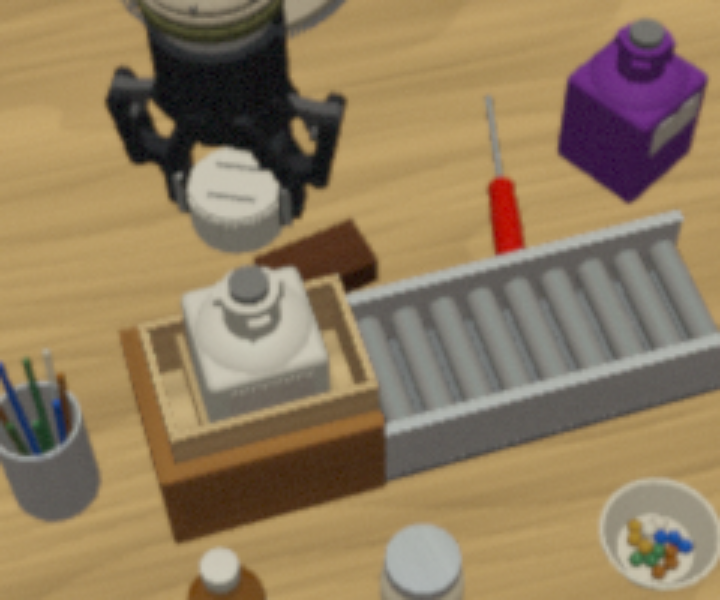

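```bash
python3 - <<'E'
from h import *
z=np.load('scene.npz'); P=cloud('scene',z['d']); Z=P[...,2]
m=(z['d']>0)&(abs(Z-.12)<.004)&(abs(P[...,0]-.527)<.06)&(abs(P[...,1]+.09)<.1)
m=cv2.morphologyEx(m.astype(np.uint8),cv2.MORPH_OPEN,np.ones((2,2)))>0
print(cv2.minAreaRect(P[m][:,:2].astype(np.float32)*1000))
s=readout.read_state(); print(s['time_s'],abs(s['qvel']).max(),s['force'])
print(r.job_done())
E
```

```text
((777.6439819335938, -88.85108184814453), (165.4593048095703, 735.788818359375), 88.52381134033203)
15.65 0.21404898420304286 [ 0.48209026  0.58484925 -0.50181291]
the job is handed in; nothing more can be done
None
```

I pushed the carton home, pressed the cap about 7 mm down, turned it 63° anticlockwise while held down, and lifted it straight off. I handed the job in at 15.65 s with the cap still gripped.

**Carton:** At the stop, the push stopped moving and the force rose to 9.6 N. The top camera then put the carton centre at (526.8, −90.1) mm, against an expected (526.6, −90.4) mm for home.

**Cap:** The lift showed only about 1 N of load. The camera puts the cap top at about 308 mm, so its lower edge is about 75 mm above the mouth. It is upright within 0.1°, and the fingers read 58 mm open.

**Last picture:** The bottle stands open in the carton at the stop, and the bystanders and look-alikes in view appear untouched.

**Checks that failed:** Two attempts to measure the carton again after the lift gave no usable result. In the top view the gripper hid part of the rim, and the scene-camera fit gave a nonsense rectangle. The carton's position after the lift therefore rests on the last picture and the earlier measurement.

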